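# Load the ring-cone sheet into the rack

### The job

Put the sheet of ring cones into the drying rack, on the one pair of rails that has the head room for its cones, and slide it in gently until its far edge rests against the stop bar. The stop bar has been set by hand: feel for it and do not push it out of its setting. Leave the sheet lying level on the rails and let go of it, and leave the things standing round about alone.

Things in the scene. Friction and masses are not known exactly. Their poses are not given: they have to be found in the camera images.
- sheet_grip (a point): Grip point in the middle of the loose sheet's wooden handle, a bar 12 mm wide (y), 14 mm high, along x, ending 25 mm behind this point and 65 mm ahead of it in the plate's near edge. It lies 20 mm above the plate's underside, 110 mm from the plate's centre. x points from handle to plate, z up. The sheet starts flat on the riser, handle overhanging; 0.15 kg give or take a third.
- sheet_edge (a point): Middle of the sheet's far edge, at the plate's underside, 155 mm ahead of and 20 mm below sheet_grip; same axes. The sheet is an aluminium plate 90 x 84 x 4 mm (x, y, z) with four fixed steel ring cones, whose tips are 36 mm above its underside. This edge goes in first and ends against the stop bar.
- rack: Fixed aluminium rack, 100 mm deep (x), 93 wide (y), 111 high, on legs whose length varies. Origin: centre of its underside; x points into the rack, the mouth is at x = -50, z up. Four pairs of rails (ledges 8 mm wide on the side walls), tops at z = 10, 34, 58, 82; a plain sheet lies on the second pair, roof at 108: only the third pair has room for the cones.
- tall_bay_mouth (a point): Middle between the rails of the third pair, at their tops, at the mouth (x -50, z 58 mm in the rack's frame; axes as the rack's). The walls are 87 mm apart, 1.5 mm to spare on each side of the sheet; before the mouth walls flare out (16 mm) and rails bend down (12 mm). The true sheet slides in with under 2 N; pressing it on the rack with over 18 N does harm.
- stop_guide (a point): Middle of the fixed cross bar at the back of the rack, 98 mm in from the mouth, 12 mm above the third pair's tops, in which the stop bar's rod slides. The stop bar, an upright steel plate 52 mm wide, 20 high, has its near face anywhere 72 to 88 mm in from the mouth: feel for it. Friction alone holds it: it gives way at 10 N. The seated plate's near edge stays 2 to 18 mm outside.
- foot: Fixed wooden base under the rack, a board 110 x 112 x 8 mm whose top is 38 mm up, with four steel sleeves 40 mm high in which the rack's legs stand. Origin: on the bench under its centre.
- riser: Fixed wooden board on four feet at the left, 104 x 104 mm, top 40 mm above the bench, on which the plate of the sheet lies at the start. Origin: on the bench under its centre.
- dish: Bystander: shallow white dish, 58 mm across, 16 mm high, loose, near the sheet. Origin: centre of its underside.
- flux: Bystander: small cream pot, 34 mm across, 42 mm high, loose, near the sheet. Origin: centre of its underside.
- beaker: Bystander: grey steel beaker, 58 mm across, 58 mm high, loose, to the right of the rack. Origin: centre of its underside.

How it is judged:
By the outcome, as a careful person would: the job done as asked, in the order asked, and still so for the second after the job is handed in, with the robot touching nothing.
It also fails if it takes over 69 s, if anything falls off the work surface, if the arm or the gripper's body presses on something with over 40 N, if the wrist force passes 120 N, or if a joint passes its speed limit or range.

### The arm

A 7-joint arm with a two-finger parallel gripper is mounted at the origin on a cart in front of the work surface, level with it; the furniture and walls round the work are solid. World frame = base frame: x ahead of the robot, y to its left, z up, the work surface at z = 0. Lengths are in m, angles in rad, forces in N, time in s.
With the tool pointing down it reaches from about 0.425 to 0.925 m from the base axis. Payload 6.8 kg.
Tool frame: the origin (TCP) lies at the very end of the fingers, on their centre line; the grasp point (between the pads) lies 19 mm behind it (tcp_to_grasp is the distance from the TCP to the grasp point, in m); z points along the fingers, y is the direction in which the jaws open and shut (so a half turn about z gives the same grasp; the last joint's range is limited). The gripper opens to 85 mm and grips with 20 to 120 N. Pads are 22 mm wide; open, the fingers measure 114 mm over their backs; the gripper's body (76 mm by 85 mm) begins 54 mm behind the grasp point. The pads swing forward as they close: fully open they stand 13 mm farther back than shut.
Start: joints at [-1.396, 0.477, 0.022, 1.555, -0.011, 1.109, -0.083], TCP at [0.188, 0.648, 0.231] pointing down, gripper open.
Joint ranges: [-2.96, 2.96], [-0.34, 2.1], [-1.41, 1.46], [0.24, 2.44], [-1.37, 4.51], [0.17, 1.92], [-2.96, 2.96]. Speed limits (rad/s): [2.39, 2.39, 3.14, 3.14, 3.14, 3.14, 3.14].

### API

Orientations are given as a unit quaternion [w, x, y, z].
In Python, from station import * gives the robot as it stands.
- The arm moves only by the tool apply_moves, never from a script. Its argument "increments" is one flat list of numbers, 5 for each row, row after row: the finger opening in mm, from 0 to 85.4, then the shift along the tool's x, y, z in mm, then the turn about the tool's z in degrees. In form: [claw, tx, ty, tz, roll, claw, tx, ty, tz, roll, ...]. A call has 1 to 12 rows; each row shifts and turns the pose as measured when the row begins, along the tool's axes as they then stand; what a row does not reach is not made up. A row lasts 1/8 s, in which the tool goes at most 62.5 mm and 10.7 degrees, less where a joint would pass 70% of its speed; a pose out of reach is approached as far as the arm can. A call with a gripper value outside its range is refused whole. The fingers move at their own pace and stop on an object; "squeeze" is the grip in N (left out, the last holds). Time passes only in rows, so rows that do not move let the fingers close. It gives the time, the measured TCP pose, the force and the opening at its end, in the units of the state.
- get_obs(): the state, without advancing time (a new reading comes with each control period).
- read_camera(name): name is "scene" or "top"; returns (picture, depth): 420x560x3 uint8, blue, green, red; 420x560 float32, m along the optical axis (not along the pixel's ray), 0 where there is no reading.
- get_calibration(name): a dict with "mtx" (3x3 intrinsics, pixels), "D" ([k1, k2, p1, p2, k3] as OpenCV has them; the pictures are not rectified), "camera_from_world" (4x4, takes a point from world to camera coordinates). Camera axes: x right, y down, z forward; pixel columns grow to the right and rows downward; lengths in m; the calibration is good to about 2 mm. A picture is of the moment at which its call begins. get_calibration takes no time and is no camera call.
- hand_in(): hands the job in, once; it reports no verdict.
Trained networks look in the newest picture that a camera, given by its name, has taken for a name from the list of things; names that differ only in an ending like _2 or _b are one class to them, and where a whole thing is asked for, a point or a joint stands for the part that bears it (a point fixed in the world has none). Each returns a list of dicts, best first, with "p" (0 to 1); they miss things now and then, are a little off and sometimes report something else, mostly with a low value. They report only what shows in the picture. A call takes as long as a camera call.
- outline_of(camera, thing): "pixels" (420x560 bool, what is visible of it) and "extent" ([centre column, centre row, width, height] in pixels, round what is visible of it).
The state is a dict: "t": time; "q": joint angles; "joint_vel": joint speeds; "joint_torque": joint torques, N m; "eef_pos": TCP position; "tool_rot": TCP orientation; "contact_force": force on the tool from outside, world axes, zero at the start; "torque": the same for the moment, N m; "gripper_width": opening from 0.0 (shut) to 1.0 (fully open).
Only numpy, scipy, OpenCV 4.12 (cv2) and the standard library are available. Lean on these libraries where they do the work, as an engineer would, in place of code of your own. Each camera call takes 0.05 s, during which the arm holds its last target.

## Working session

There is one attempt and no reset: what is moved stays moved. The work goes in short steps, Python scripts to look and compute and a tool call to move; the robot and the scene stay as the last step left them, time stands still between calls to the robot, and variables do not carry over. Pictures are saved under pics/ and viewed, and the job is handed in when it is done.

Besides the shell and the picture viewer there is one more tool, called after "Call:" as name(argument=value, ...) on one line, values as JSON. apply_moves: Moves the arm, as the interface text tells. Its arguments: {"type":"object","properties":{"increments":{"type":"array"},"squeeze":{"type":"number"}},"required":["increments"]}

```bash
mkdir -p pics; ls; python3 - <<'E'
from station import *
import cv2,numpy as np
o=get_obs()
for k,v in o.items(): print(k,np.round(v,4))
for n in ("scene","top"):
    p,d=read_camera(n); cv2.imwrite(f"pics/{n}0.png",p); np.save(f"pics/{n}0.npy",d)
    c=get_calibration(n); print(n,np.round(c["mtx"],1).tolist(),c["D"],np.round(c["camera_from_world"],4).tolist())
E
```

```text
pics
t 0.0
q [-1.3961  0.4778  0.0224  1.5565 -0.0116  1.1093 -0.0831]
joint_vel [ 0.0003  0.0005  0.0002 -0.0004 -0.0009 -0.0014 -0.0011]
joint_torque [-9.00000e-04 -5.96458e+01  1.60770e+00 -2.81195e+01  1.25000e-02
  9.30000e-03  1.00000e-04]
eef_pos [0.1882 0.6476 0.2303]
tool_rot [-1.000e-04  1.409e-01  9.900e-01 -9.000e-04]
contact_force [ 0.4194 -0.5232  0.0995]
torque [ 0.0332 -0.0618  0.0437]
gripper_width 1.0041
scene [[436.4, 0.0, 278.8], [0.0, 436.4, 222.6], [0.0, 0.0, 1.0]] [0.03853507 0.         0.         0.         0.        ] [[-0.9149, -0.4032, -0.0186, 0.5877], [-0.2416, 0.5838, -0.7751, 0.0864], [0.3234, -0.7047, -0.6316, 0.8935], [0.0, 0.0, 0.0, 1.0]]
top [[381.1, 0.0, 277.3], [0.0, 381.1, 207.6], [0.0, 0.0, 1.0]] [-0.00110576  0.          0.          0.          0.        ] [[-0.0204, -0.9998, -0.001, 0.2368], [-0.9934, 0.0204, -0.1124, 0.5671], [0.1124, -0.0013, -0.9937, 0.893], [0.0, 0.0, 0.0, 1.0]]
```

View pics/scene0.png

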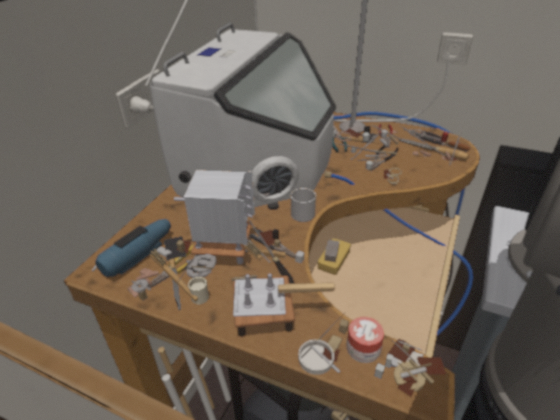

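View pics/top0.png

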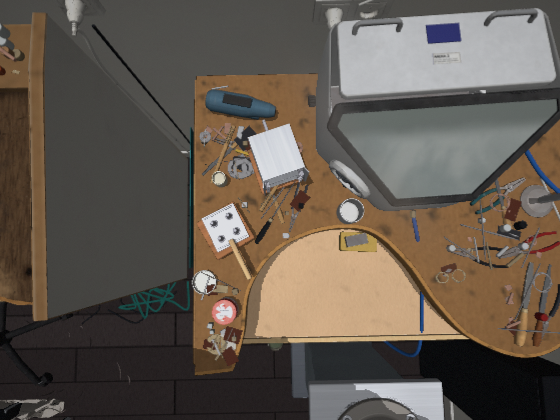

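The scene view shows the rack at (218,208), the sheet on the riser at (262,298) with its handle out to (333,287), flux at (198,290), dish at (318,355) and beaker at (303,205). In the top view the sheet is at (225,228) with its handle to (250,277), and the rack is at (276,155).

```bash
cat > h.py <<'E'
from station import *
import cv2,numpy as np
def ray(n,uv):
    c=get_calibration(n); p=cv2.undistortPoints(np.array([[uv]],float),c["mtx"],np.array(c["D"]))[0,0]
    T=np.linalg.inv(c["camera_from_world"]); return T[:3,3],T[:3,:3]@np.array([p[0],p[1],1])
def at_z(n,uv,z):
    o,d=ray(n,uv); return o+d*(z-o[2])/d[2]
def proj(n,P):
    c=get_calibration(n);M=np.array(c["camera_from_world"]);r=cv2.Rodrigues(M[:3,:3])[0]
    return cv2.projectPoints(np.array(P,float).reshape(-1,3),r,M[:3,3],c["mtx"],np.array(c["D"]))[0][:,0]
def cloud(n,d,mask=None):
    c=get_calibration(n);m=(d>0)
    if mask is not None:m&=mask
    v,u=np.nonzero(m);p=cv2.undistortPoints(np.stack([u,v],1).astype(float)[:,None],c["mtx"],np.array(c["D"]))[:,0]
    z=d[v,u];X=np.c_[p*z[:,None],z];T=np.linalg.inv(c["camera_from_world"]);return X@T[:3,:3].T+T[:3,3],np.stack([u,v],1)
E
python3 - <<'E'
from h import *
for n in ("scene","top"):
    d=np.load(f"pics/{n}0.npy")
    p,_=read_camera(n); big=cv2.resize(p,None,fx=1,fy=1)
    for t in ("sheet_grip","rack","foot","riser","dish","flux","beaker"):
        r=outline_of(n,t)
        for i,k in enumerate(r[:2]):
            X,_=cloud(n,d,k["pixels"])
            print(n,t,i,round(k["p"],2),np.round(k["extent"]).tolist(),k["pixels"].sum(),np.round(np.percentile(X,[3,50,97],axis=0),3).tolist() if len(X) else None)
            np.save(f"pics/{n}_{t}_{i}.npy",k["pixels"])
E
python3 - <<'E'
import cv2
a=cv2.imread('pics/scene0.png')[140:370,130:390];cv2.imwrite('pics/sc.png',cv2.resize(a,None,fx=2.6,fy=2.6,interpolation=cv2.INTER_CUBIC))
a=cv2.imread('pics/top0.png')[100:330,180:400];cv2.imwrite('pics/tc.png',cv2.resize(a,None,fx=2.6,fy=2.6,interpolation=cv2.INTER_CUBIC))
E
```

```text
scene sheet_grip 0 0.86 [285.0, 297.0, 102.0, 44.0] 2417 [[0.417, 0.299, 0.025], [0.514, 0.347, 0.045], [0.573, 0.398, 0.07]]
scene rack 0 0.86 [214.0, 211.0, 80.0, 78.0] 4532 [[0.604, 0.164, 0.063], [0.655, 0.259, 0.14], [0.716, 0.285, 0.171]]
scene foot 0 0.57 [219.0, 243.0, 59.0, 40.0] 815 [[0.612, 0.18, 0.001], [0.655, 0.265, 0.038], [0.706, 0.292, 0.059]]
scene foot 1 0.39 [303.0, 204.0, 20.0, 32.0] 762 [[0.531, 0.023, 0.005], [0.557, 0.067, 0.037], [0.585, 0.08, 0.058]]
scene riser 0 0.95 [265.0, 305.0, 62.0, 60.0] 865 [[0.455, 0.297, 0.005], [0.486, 0.384, 0.039], [0.538, 0.418, 0.042]]
scene dish 0 0.88 [316.0, 358.0, 42.0, 36.0] 935 [[0.369, 0.381, -0.001], [0.398, 0.41, 0.004], [0.422, 0.437, 0.016]]
scene flux 0 0.97 [199.0, 292.0, 22.0, 30.0] 343 [[0.63, 0.354, 0.006], [0.641, 0.372, 0.03], [0.661, 0.385, 0.042]]
scene beaker 0 0.66 [302.0, 206.0, 24.0, 33.0] 789 [[0.531, 0.023, 0.002], [0.558, 0.066, 0.036], [0.586, 0.08, 0.058]]
scene beaker 1 0.48 [284.0, 292.0, 97.0, 47.0] 2368 [[0.417, 0.3, 0.04], [0.514, 0.347, 0.045], [0.57, 0.397, 0.071]]
top sheet_grip 0 0.62 [226.0, 242.0, 48.0, 70.0] 1424 [[0.428, 0.301, 0.04], [0.519, 0.345, 0.044], [0.567, 0.393, 0.068]]
top rack 0 0.78 [279.0, 156.0, 68.0, 74.0] 2626 [[0.618, 0.169, 0.06], [0.664, 0.224, 0.168], [0.727, 0.273, 0.171]]
top foot 0 0.74 [270.0, 170.0, 43.0, 36.0] 162 [[0.624, 0.191, 0.033], [0.66, 0.273, 0.036], [0.705, 0.29, 0.039]]
top riser 0 0.88 [226.0, 230.0, 59.0, 61.0] 468 [[0.458, 0.289, 0.035], [0.497, 0.361, 0.038], [0.553, 0.414, 0.041]]
top dish 0 0.8 [205.0, 282.0, 26.0, 24.0] 422 [[0.371, 0.381, -0.002], [0.4, 0.411, 0.002], [0.422, 0.433, 0.015]]
top flux 0 0.54 [221.0, 179.0, 17.0, 20.0] 205 [[0.631, 0.351, 0.002], [0.646, 0.367, 0.029], [0.663, 0.382, 0.043]]
top beaker 0 0.57 [351.0, 210.0, 24.0, 28.0] 550 [[0.534, 0.023, -0.002], [0.563, 0.045, 0.004], [0.587, 0.078, 0.058]]
```

View pics/sc.png

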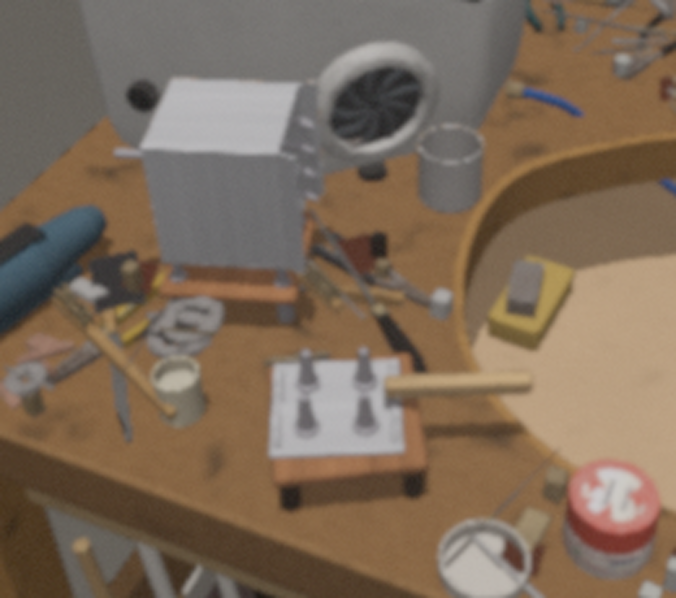

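View pics/tc.png

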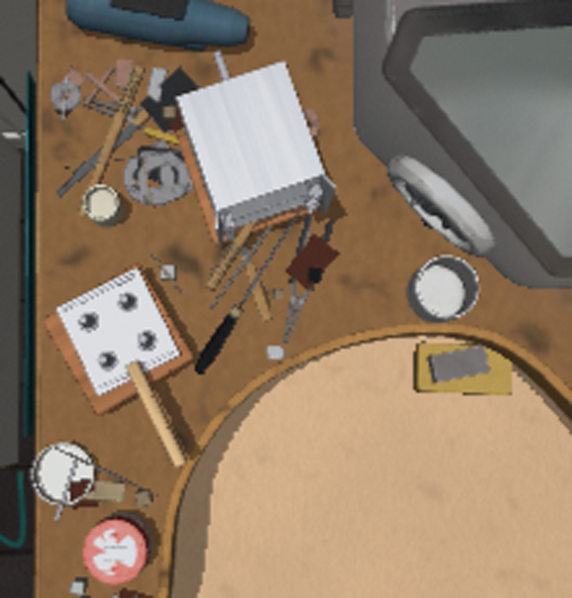

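```bash
cat > fit.py <<'E'
from h import *
for n in ("scene","top"):
    d=np.load(f"pics/{n}0.npy")
    m=np.load(f"pics/{n}_rack_0.npy"); X,_=cloud(n,d,m)
    # roof plane
    zz=X[:,2]; pk=np.median(zz[zz>np.percentile(zz,98)-0.006]); R=X[abs(zz-pk)<0.005]
    r=cv2.minAreaRect((R[:,:2]*1000).astype(np.float32)); 
    A=np.c_[R[:,:2]-R[:,:2].mean(0),np.ones(len(R))]; pl=np.linalg.lstsq(A,R[:,2],rcond=None)[0]
    print(n,"roof",len(R),pk,R[:,2].std(),"plane",np.round(pl,4),[np.round(a,1) for a in r], cv2.boxPoints(r).round(1).tolist())
    m=np.load(f"pics/{n}_riser_0.npy"); Xr,_=cloud(n,d,m);zr=Xr[:,2]; print("riser z",np.median(zr[(zr>.03)&(zr<.05)]))
    m=np.load(f"pics/{n}_sheet_grip_0.npy"); S,_=cloud(n,d,m); 
    # handle
    ax=None
    P=S[(S[:,2]>.039)&(S[:,2]<.049)]; r=cv2.minAreaRect((P[:,:2]*1000).astype(np.float32)); print("plate",len(P),np.median(P[:,2]),[np.round(a,1) for a in r])
    c=P[:,:2].mean(0); H=S[(S[:,2]>.052)&(S[:,2]<.072)]; H=H[H[:,0]<.50]
    r=cv2.minAreaRect((H[:,:2]*1000).astype(np.float32)); print("handle",len(H),np.median(H[:,2]),[np.round(a,1) for a in r],cv2.boxPoints(r).round(1).tolist())
    vx,vy,x0,y0=cv2.fitLine((H[H[:,2]>np.median(H[:,2])-.003][:,:2]*1000).astype(np.float32),cv2.DIST_HUBER,0,.01,.01).ravel(); print("line",np.degrees(np.arctan2(vy,vx)),x0,y0)
from scipy.spatial.transform import Rotation as Ro
o=get_obs();q=o["tool_rot"];print(np.round(Ro.from_quat([q[1],q[2],q[3],q[0]]).as_matrix(),3).tolist())
E
python3 fit.py
```

```text
scene roof 1530 0.1700084532320392 0.0011749837648486132 plane [ 0.0058 -0.0065  0.1699] [array([667.5, 225.7]), array([113.4, 103. ]), np.float64(18.1)] [[597.5999755859375, 257.1000061035156], [629.5, 159.1999969482422], [737.2999877929688, 194.39999389648438], [705.4000244140625, 292.29998779296875]]
riser z 0.03959556758526672
plate 1484 0.044053523379947 [array([522.3, 348.9]), array([100.9,  91.7]), np.float64(27.2)]
handle 553 0.065041342477552 [array([458.7, 322.7]), array([119.9,  30.5]), np.float64(36.7)] [[401.6000061035156, 299.1000061035156], [419.79998779296875, 274.6000061035156], [515.9000244140625, 346.29998779296875], [497.6000061035156, 370.79998779296875]]
line 26.528763 450.21063 319.3545
top roof 2056 0.1686838285498653 0.001308143985877598 plane [-0.0006  0.0012  0.1687] [array([669.4, 224.8]), array([112. ,  99.8]), np.float64(18.5)] [[600.5, 254.3000030517578], [632.0999755859375, 159.6999969482422], [738.2999877929688, 195.1999969482422], [706.7000122070312, 289.79998779296875]]
riser z 0.038494482587376255
plate 1097 0.04284555914949972 [array([526.3, 351. ]), array([88.3, 82.8]), np.float64(26.5)]
handle 221 0.06519318352327264 [array([459.4, 319.2]), array([110.9,  26.5]), np.float64(37.1)] [[407.20001220703125, 296.29998779296875], [423.20001220703125, 275.20001220703125], [511.6000061035156, 342.1000061035156], [495.6000061035156, 363.29998779296875]]
line 26.093021 453.12238 315.00058
[[-0.96, 0.279, -0.0], [0.279, 0.96, 0.0], [0.0, 0.0, -1.0]]
```

```bash
cat > ov.py <<'E'
from h import *
import sys
def rackpts(cx,cy,yaw,z0):
    c,s=np.cos(yaw),np.sin(yaw)
    def W(p): p=np.array(p,float)/1000; return np.c_[cx+c*p[:,0]-s*p[:,1],cy+s*p[:,0]+c*p[:,1],z0+p[:,2]]
    return W
def sheetW(gx,gy,yaw,z): return rackpts(gx,gy,yaw,z)
def draw(n,img,polys,crop,f,out):
    x0,y0,x1,y1=crop; a=cv2.resize(img[y0:y1,x0:x1],None,fx=f,fy=f,interpolation=cv2.INTER_CUBIC)
    for P,col in polys:
        q=((proj(n,P)-[x0,y0]+.5)*f-.5); cv2.polylines(a,[np.round(q*8).astype(np.int32)],True,col,1,cv2.LINE_AA,3)
    cv2.imwrite(out,a)
E
python3 - <<'E'
from ov import *
for n in ("scene","top"):
    d=np.load(f"pics/{n}0.npy"); img=cv2.imread(f"pics/{n}0.png")
    m=cv2.dilate(np.load(f"pics/{n}_rack_0.npy").astype(np.uint8),np.ones((5,5)))>0
    X,_=cloud(n,d,m); pk={"scene":.1700,"top":.1687}[n]; R=X[abs(X[:,2]-pk)<0.004][:,:2]*1000
    a=np.radians(18.3);c,s=np.cos(a),np.sin(a); L=(R-[667,225])@np.array([[c,-s],[s,c]])
    for k in (0,1): h,e=np.histogram(L[:,k],np.arange(-66,67,4)); print(n,"xy"[k],list(zip(e[:-1].astype(int),h)))
    W=rackpts(.667,.225,a,.0593)
    roof=W([(-50,-46.5,111),(50,-46.5,111),(50,46.5,111),(-50,46.5,111)])
    S=sheetW(.4275,.301,np.radians(26.3),.040)
    pl=S([(65,-42,4),(155,-42,4),(155,42,4),(65,42,4)]);ha=S([(-25,-6,27),(65,-6,27),(65,6,27),(-25,6,27)])
    draw(n,img,[(roof,(0,0,255)),(pl,(0,255,0)),(ha,(255,0,255))],(175,155,345,325) if n=="scene" else (185,110,335,290),3.3 if n=="top" else 3.5,f"pics/ov_{n}1.png")
E
```

```text
scene x [(np.int64(-66), np.int64(0)), (np.int64(-62), np.int64(0)), (np.int64(-58), np.int64(8)), (np.int64(-54), np.int64(9)), (np.int64(-50), np.int64(7)), (np.int64(-46), np.int64(14)), (np.int64(-42), np.int64(65)), (np.int64(-38), np.int64(59)), (np.int64(-34), np.int64(61)), (np.int64(-30), np.int64(59)), (np.int64(-26), np.int64(58)), (np.int64(-22), np.int64(61)), (np.int64(-18), np.int64(57)), (np.int64(-14), np.int64(62)), (np.int64(-10), np.int64(61)), (np.int64(-6), np.int64(58)), (np.int64(-2), np.int64(61)), (np.int64(2), np.int64(60)), (np.int64(6), np.int64(57)), (np.int64(10), np.int64(65)), (np.int64(14), np.int64(57)), (np.int64(18), np.int64(58)), (np.int64(22), np.int64(59)), (np.int64(26), np.int64(57)), (np.int64(30), np.int64(56)), (np.int64(34), np.int64(59)), (np.int64(38), np.int64(59)), (np.int64(42), np.int64(60)), (np.int64(46), np.int64(57)), (np.int64(50), np.int64(58)), (np.int64(54), np.int64(42)), (np.int64(58), np.int64(0)), (np.int64(62), np.int64(0))]
scene y [(np.int64(-66), np.int64(0)), (np.int64(-62), np.int64(0)), (np.int64(-58), np.int64(0
[... 2212 characters left out ...]
.int64(89)), (np.int64(-26), np.int64(86)), (np.int64(-22), np.int64(88)), (np.int64(-18), np.int64(87)), (np.int64(-14), np.int64(89)), (np.int64(-10), np.int64(87)), (np.int64(-6), np.int64(85)), (np.int64(-2), np.int64(90)), (np.int64(2), np.int64(88)), (np.int64(6), np.int64(90)), (np.int64(10), np.int64(87)), (np.int64(14), np.int64(89)), (np.int64(18), np.int64(87)), (np.int64(22), np.int64(88)), (np.int64(26), np.int64(92)), (np.int64(30), np.int64(87)), (np.int64(34), np.int64(85)), (np.int64(38), np.int64(90)), (np.int64(42), np.int64(62)), (np.int64(46), np.int64(4)), (np.int64(50), np.int64(0)), (np.int64(54), np.int64(0)), (np.int64(58), np.int64(0)), (np.int64(62), np.int64(0))]
```

View pics/ov_scene1.png

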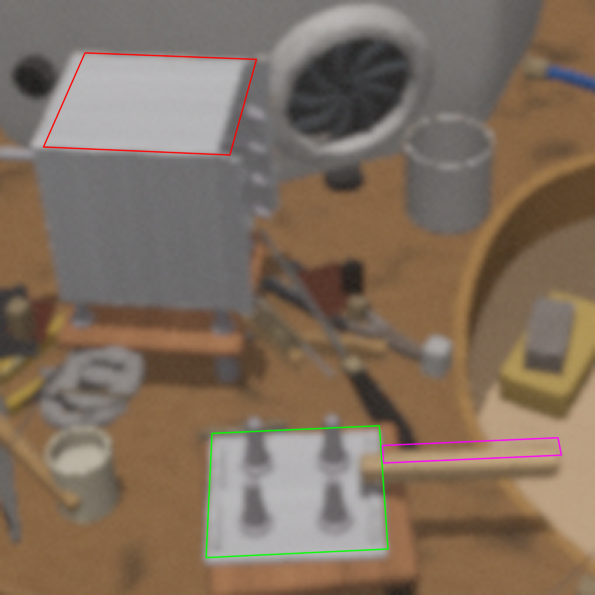

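View pics/ov_top1.png

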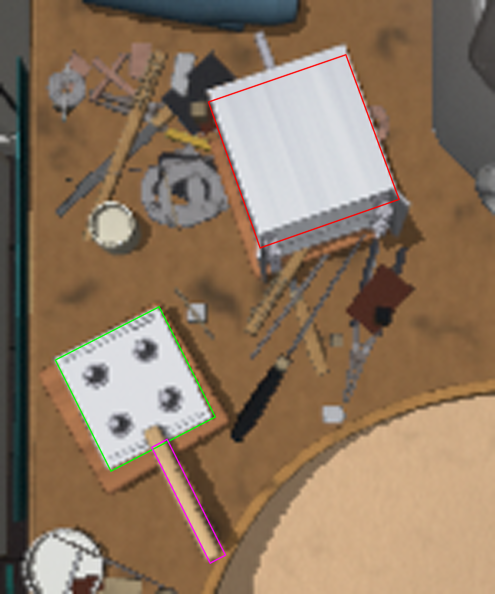

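```bash
cat > efit.py <<'E'
from ov import *
from scipy.optimize import least_squares
from scipy.ndimage import map_coordinates,gaussian_filter
def edgefit(edges,p0,tag,cams=("scene","top"),rng=4.0,iters=6):
    # edges: (camera, A, B) local mm; p=(x,y,yaw,z0)
    p=np.array(p0[:3],float); z0=p0[3]
    G={n:gaussian_filter(cv2.cvtColor(cv2.imread(f"pics/{n}{tag}.png"),cv2.COLOR_BGR2LAB).astype(float),(0.6,0.6,0)) for n in cams}
    for it in range(iters):
        r_=rng if it<3 else 2.0
        W=rackpts(*p,z0); obs=[]
        for ei,(n,A,B) in enumerate(edges):
            if n not in cams: continue
            t=np.linspace(.08,.92,25)[:,None]; L=np.array(A)*(1-t)+np.array(B)*t; q=proj(n,W(L))
            e=q[-1]-q[0]; nn=np.array([-e[1],e[0]])/np.hypot(*e); s=np.arange(-r_-.5,r_+.51,.25)
            prof=0
            for c in range(3):
                xy=q[:,None]+s[None,:,None]*nn
                v=map_coordinates(G[n][...,c],[xy[...,1],xy[...,0]],order=1); g=np.gradient(v,axis=1); prof=prof+g**2
            for i in range(len(t)):
                k=prof[i].argmax()
                if 0<k<len(s)-1 and prof[i,k]>.5: obs.append((n,L[i],q[i]+s[k]*nn,nn,ei))
        def res(p):
            W=rackpts(*p,z0);out=[]
            for n in cams:
                o=[x for x in obs if x[0]==n]
                if o:
                    q=proj(n,W([x[1] for x in o])); out.append([((a-x[2])@x[3]) for a,x in zip(q,o)])
            return np.concatenate(out)
        f=least_squares(res,p,loss="soft_l1",f_scale=.4,x_scale=[.001,.001,.01]); p=f.x
    r=res(p); ids=np.concatenate([[x[4] for x in obs if x[0]==n] for n in cams])
    print(cams,"p",np.round(p[:2]*1000,1),"yaw",np.degrees(p[2]).round(2),"rms",np.sqrt((r**2).mean()).round(2),{int(i):(np.median(r[ids==i]).round(2),int((ids==i).sum())) for i in np.unique(ids)})
    return p
def Q(n,pts,z,skip=()):
    return [(n,(*pts[i],z),(*pts[(i+1)%4],z)) for i in range(4) if i not in skip]
E
cat > run1.py <<'E'
from efit import *
rr=[(-50,-46.5),(50,-46.5),(50,46.5),(-50,46.5)]
E=Q("scene",rr,111)+Q("top",rr,111)
p0=(.674,.2255,np.radians(18.3),.0593)
for c in (("scene",),("top",),("scene","top")): pr=edgefit(E,p0,"0",c)
pp=[(65,-42),(155,-42),(155,42),(65,42)]
hh=[("scene",(-22,-6,27),(45,-6,27)),("scene",(-22,6,13),(45,6,13)),("top",(-22,-6,27),(45,-6,27)),("top",(-22,6,27),(45,6,27)),("top",(-25,-5,27),(-25,5,27)),("scene",(-25,-5,27),(-25,5,20))]
P=Q("scene",pp,4,(2,3))+Q("top",pp,4)
s0=(.4275,.301,np.radians(26.3),.040)
print("plate");
for c in (("scene",),("top",),("scene","top")): ps=edgefit(P,s0,"0",c)
print("handle")
for c in (("scene",),("top",),("scene","top")): ph=edgefit(hh,s0,"0",c,rng=6)
for n in ("scene","top"):
    img=cv2.imread(f"pics/{n}0.png"); W=rackpts(*pr,.0593);S=rackpts(*ps,.040);H=rackpts(*ph,.04)
    draw(n,img,[(W([(*a,111) for a in rr]),(0,0,255)),(S([(*a,4) for a in pp]),(0,255,0)),(H([(-25,-6,27),(65,-6,27),(65,6,27),(-25,6,27)]),(255,0,255)),(H([(-25,6,27),(65,6,27),(65,6,13),(-25,6,13)]),(255,255,0))],(175,155,345,325) if n=="scene" else (185,110,335,290),3.3 if n=="top" else 3.5,f"pics/ov_{n}2.png")
E
python3 run1.py
```

```text
('scene',) p [673.1 228.2] yaw 17.93 rms 0.43 {0: (np.float64(-0.02), 25), 1: (np.float64(-0.24), 25), 2: (np.float64(0.0), 25), 3: (np.float64(-0.25), 25)}
('top',) p [675.  226.2] yaw 18.12 rms 0.24 {4: (np.float64(0.22), 25), 5: (np.float64(0.25), 25), 6: (np.float64(0.26), 25), 7: (np.float64(0.25), 25)}
('scene', 'top') p [674.3 226.4] yaw 18.12 rms 0.53 {0: (np.float64(0.51), 25), 1: (np.float64(-0.01), 25), 2: (np.float64(-0.76), 25), 3: (np.float64(-0.5), 25), 4: (np.float64(0.01), 25), 5: (np.float64(-0.01), 25), 6: (np.float64(0.49), 25), 7: (np.float64(0.51), 25)}
plate
('scene',) p [426.4 304.7] yaw 25.93 rms 0.48 {0: (np.float64(-0.02), 23), 1: (np.float64(-0.01), 25)}
('top',) p [427.6 303.6] yaw 25.56 rms 0.3 {2: (np.float64(0.24), 25), 3: (np.float64(-0.01), 25), 4: (np.float64(0.26), 25), 5: (np.float64(0.02), 24)}
('scene', 'top') p [427.3 303.8] yaw 25.64 rms 0.5 {0: (np.float64(0.74), 25), 1: (np.float64(0.25), 25), 2: (np.float64(-0.01), 25), 3: (np.float64(-0.0), 25), 4: (np.float64(0.26), 25), 5: (np.float64(0.25), 22)}
handleTraceback (most recent call last):

[... 219 characters left out ...]
, line 29, in edgefit
    f=least_squares(res,p,loss="soft_l1",f_scale=.4,x_scale=[.001,.001,.01]); p=f.x
    return func(*args, **kwargs)
    vector_fun = VectorFunction(
        fun_wrapped,
    ...<6 lines>...
        workers=workers
    )
    self._update_fun()
    ~~~~~~~~~~~~~~~~^^
    self.f = self.fun_wrapped(xp_copy(self.x))
             ~~~~~~~~~~~~~~~~^^^^^^^^^^^^^^^^^
    return np.atleast_1d(self.fun(x))
                         ~~~~~~~~^^^
    return self.f(x, *self.args, **self.kwargs)
           ~~~~~~^^^^^^^^^^^^^^^^^^^^^^^^^^^^^^
  File "efit.py", line 28, in res
    return np.concatenate(out)
           ~~~~~~~~~~~~~~^^^^^
ValueError: need at least one array to concatenate
```

```bash
python3 -c "
import cv2,numpy as np
a=cv2.imread('pics/ov_scene2.png')[:400 and 595];b=cv2.imread('pics/ov_top2.png');h=594
c=np.hstack([a[:h,:],b[:h]]);print(c.shape);cv2.imwrite('pics/ov2.png',cv2.resize(c,(800,int(800*h/c.shape[1])),interpolation=cv2.INTER_AREA))"
```

```text
[ WARN:0@0.023] global loadsave.cpp:275 findDecoder imread_('pics/ov_scene2.png'): can't open/read file: check file path/integrity
Traceback (most recent call last):
TypeError: 'NoneType' object is not subscriptable
```

```bash
sed -i '/^print("handle")/d;s/^for c in .*ph=edgefit.*$/ph=ps/' run1.py; python3 run1.py >/dev/null
```

```text
(no output)
```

View pics/ov_scene2.png

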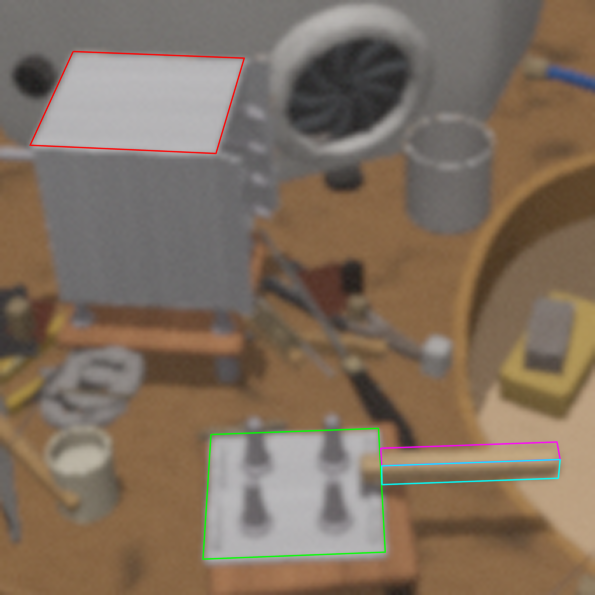

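View pics/ov_top2.png

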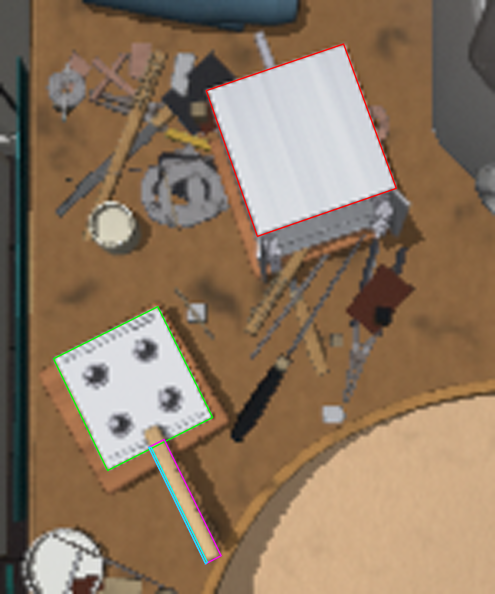

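Call:
apply_moves(increments=[85,0,0,0,-8.4,60,0,0,0,-8.4,50,0,0,0,-8.4,40,0,0,0,-8.4,40,0,0,0,-8.2], squeeze=80)

```text
t: 1.52
eef_pos: [0.1883, 0.6482, 0.2313]
tool_rot: [0.0, -0.233, 0.973, -0.0]
contact_force: [-0.2, 0.2, -0.9]
gripper_width: 0.469
```

```bash
cat > go.py <<'E'
import sys,numpy as np
from station import *
from scipy.spatial.transform import Rotation as Ro
# usage: go.py x y z yaw_sheet(deg) [mm]: prints tool increments from current TCP
def R():
    q=get_obs()["tool_rot"];return Ro.from_quat([q[1],q[2],q[3],q[0]]).as_matrix()
o=get_obs();M=R();p=np.array(o["eef_pos"])*1000
hd=np.degrees(np.arctan2(-M[1,0],-M[0,0]))
print("t",round(o["t"],2),"tcp",np.round(p,1),"sheet-heading",hd.round(2),"zaxis",np.round(M[:,2],3),"F",np.round(o["contact_force"],2),"T",np.round(o["torque"],2),"w",round(o["gripper_width"],3))
f=np.array(o["contact_force"]);print("F tool",np.round(M.T@f,2))
if len(sys.argv)>3:
    t=np.array([float(a) for a in sys.argv[1:4]]);print("d tool",np.round(M.T@(t-p),1))
    if len(sys.argv)>4: print("roll",round(-(float(sys.argv[4])-hd),2))
E
python3 go.py 427.4 303.7 41 25.6
```

```text
t 1.52 tcp [188.3 648.2 231.3] sheet-heading 26.92 zaxis [ 0. -0. -1.] F [-0.16  0.16 -0.93] T [-0.02 -0.05  0.05] w 0.469
F tool [0.07 0.22 0.93]
d tool [ -57.2 -415.4  190.5]
roll 1.32
```

Call:
apply_moves(increments=[40,-7,-52,0,0.3,40,-7,-52,0,0.3,40,-7,-52,0,0.3,40,-7,-52,10,0.3,40,-7,-52,20,0.1,40,-7,-52,20,0,40,-7,-52,20,0,40,-7,-45,20,0])

```text
t: 2.52
eef_pos: [0.4248, 0.3019, 0.1406]
tool_rot: [0.003, -0.226, 0.974, 0.004]
contact_force: [0.2, -0.8, -0.1]
gripper_width: 0.469
```

```bash
python3 go.py 427.4 303.7 41 25.6
```

```text
t 2.52 tcp [424.8 301.9 140.6] sheet-heading 26.08 zaxis [ 0.004  0.009 -1.   ] F [ 0.25 -0.8  -0.1 ] T [ 0.01 -0.05 -0.03] w 0.469
F tool [ 0.13 -0.82  0.09]
d tool [-2.4 -0.2 99.7]
roll 0.48
```

Call:
apply_moves(increments=[40,0,0,0,0.4,40,0,0,0,0])

```text
t: 2.78
eef_pos: [0.4263, 0.2978, 0.1396]
tool_rot: [0.002, -0.219, 0.976, 0.003]
contact_force: [-0.3, 0.0, 0.2]
gripper_width: 0.468
```

```bash
python3 go.py 427.4 303.7 41 25.6
```

```text
t 2.77 tcp [426.3 297.8 139.6] sheet-heading 25.26 zaxis [ 0.003  0.006 -1.   ] F [-0.29  0.03  0.19] T [-0.    0.06  0.02] w 0.468
F tool [ 0.25  0.15 -0.19]
d tool [-2.9  4.4 98.6]
roll -0.34
```

Call:
apply_moves(increments=[40,-3,4.4,20,-0.3,40,0,0,20,0,40,0,0,15,0,40,0,0,10,0,40,0,0,0,0])

```text
t: 3.4
eef_pos: [0.4264, 0.3106, 0.0753]
tool_rot: [0.004, -0.225, 0.974, 0.005]
contact_force: [-0.7, -1.4, 0.1]
gripper_width: 0.464
```

```bash
python3 go.py 427.4 303.7 41 25.6
```

```text
t 3.4 tcp [426.4 310.6  75.3] sheet-heading 26.06 zaxis [ 0.006  0.012 -1.   ] F [-0.68 -1.43  0.1 ] T [-0.01 -0.04 -0.01] w 0.464
F tool [ 1.24 -0.99 -0.12]
d tool [ 2.5 -7.  34.2]
roll 0.46
```

Call:
apply_moves(increments=[40,1,-3,0,0.2,40,0,0,0,0])

```text
t: 3.65
eef_pos: [0.4273, 0.3077, 0.0761]
tool_rot: [0.005, -0.224, 0.975, 0.006]
contact_force: [-0.4, -0.1, -0.2]
gripper_width: 0.467
```

```bash
python3 go.py 427.4 303.7 41 25.6
```

```text
t 3.65 tcp [427.3 307.7  76.1] sheet-heading 25.84 zaxis [ 0.008  0.013 -1.   ] F [-0.41 -0.13 -0.19] T [-0.06 -0.02 -0.  ] w 0.467
F tool [0.42 0.06 0.18]
d tool [ 2.1 -4.  35.1]
roll 0.24
```

Call:
apply_moves(increments=[40,1,-3,0,0.2,40,0,0,0,0,40,0,0,0,0,40,0,0,0,0])

```text
t: 4.15
eef_pos: [0.4284, 0.3044, 0.077]
tool_rot: [0.006, -0.221, 0.975, 0.006]
contact_force: [-0.2, -0.3, 0.1]
gripper_width: 0.469
```

```bash
python3 go.py 427.4 303.7 41 25.6; python3 go.py
```

```text
t 4.15 tcp [428.4 304.4  77. ] sheet-heading 25.58 zaxis [ 0.009  0.014 -1.   ] F [-0.18 -0.29  0.06] T [-0.02 -0.04 -0.02] w 0.469
F tool [ 0.29 -0.18 -0.06]
d tool [ 1.7 -0.5 36. ]
roll -0.02
t 4.15 tcp [428.4 304.4  77. ] sheet-heading 25.58 zaxis [ 0.009  0.014 -1.   ] F [-0.18 -0.29  0.06] T [-0.02 -0.04 -0.02] w 0.469
F tool [ 0.29 -0.18 -0.06]
```

Call:
apply_moves(increments=[40,1,-0.5,12,0,40,0.5,0,12,0,40,0,0,10,0])

```text
t: 4.53
eef_pos: [0.4275, 0.304, 0.041]
tool_rot: [0.006, -0.222, 0.975, 0.006]
contact_force: [-0.9, -0.7, -1.4]
gripper_width: 0.47
```

```bash
python3 go.py 427.4 303.7 41 25.6
```

```text
t 4.53 tcp [427.5 304.   41. ] sheet-heading 25.6 zaxis [ 0.009  0.015 -1.   ] F [-0.89 -0.67 -1.36] T [-0.03 -0.01 -0.05] w 0.47
F tool [ 1.11 -0.23  1.34]
d tool [ 0.2 -0.2 -0. ]
roll -0.0
```

Call:
apply_moves(increments=[30,0,0,0,0,20,0,0,0,0,8,0,0,0,0,0,0,0,0,0,0,0,0,0,0], squeeze=60)

```text
t: 5.15
eef_pos: [0.4269, 0.3037, 0.0401]
tool_rot: [0.005, -0.222, 0.975, 0.006]
contact_force: [0.2, 0.4, -0.1]
gripper_width: 0.128
```

```bash
python3 go.py 427.4 303.7 41 25.6
```

```text
t 5.15 tcp [426.9 303.7  40.1] sheet-heading 25.61 zaxis [ 0.008  0.013 -1.   ] F [ 0.24  0.44 -0.13] T [-0.03  0.11  0.04] w 0.128
F tool [-0.4   0.29  0.14]
d tool [-0.4 -0.2 -0.9]
roll 0.01
```

Call:
apply_moves(increments=[0,0,0,-6,0,0,0,0,-14,0,0,0,0,-20,0,0,8,0,-20,0,0,10,0,-10,0,0,8,0,-5,0,0,0,0,0,0], squeeze=80)

```text
t: 6.02
eef_pos: [0.4018, 0.2907, 0.1204]
tool_rot: [0.006, -0.221, 0.975, 0.006]
contact_force: [0.5, 0.2, -0.4]
gripper_width: 0.123
```

```bash
python3 go.py 432 147 125 18.1;python3 - <<'E'
from h import *
p,_=read_camera("scene");cv2.imwrite("pics/s1.png",p)
E
```

```text
t 6.03 tcp [401.8 290.7 120.4] sheet-heading 25.59 zaxis [ 0.009  0.014 -1.   ] F [ 0.54  0.17 -0.39] T [-0.12  0.07  0.02] w 0.123
F tool [-0.55 -0.08  0.4 ]
d tool [  34.8 -142.6   -6.4]
roll 7.49
```

View pics/s1.png

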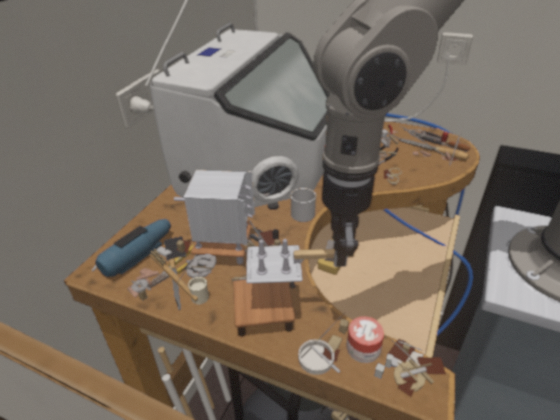

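The sheet is held level at about (272,262), clear of the riser. Next I carry it to in front of the mouth.

Call:
apply_moves(increments=[0,3,-10,-2,0.5,0,4,-18,-2,1.2,0,3,-20,-1,1.5,0,3,-20,-1,1.5,0,2,-20,0,1.2,0,1,-18,0,0.6,0,1,-12,0,0,0,0,0,0,0])

```text
t: 7.08
eef_pos: [0.4331, 0.1638, 0.1238]
tool_rot: [0.005, -0.16, 0.987, 0.005]
contact_force: [0.1, -0.0, -1.1]
gripper_width: 0.118
```

```bash
python3 go.py 432 147 117.4 18.1
```

```text
t 7.08 tcp [433.1 163.8 123.8] sheet-heading 18.36 zaxis [ 0.007  0.012 -1.   ] F [ 0.08 -0.02 -1.08] T [ 0.02  0.13 -0.01] w 0.118
F tool [-0.05 -0.06  1.08]
d tool [  6.4 -15.6   6.2]
roll 0.26
```

Call:
apply_moves(increments=[0,3,-8,0,0.2,0,3,-6,0,0,0,0,0,0,0,0,0,0,0,0])

```text
t: 7.58
eef_pos: [0.4314, 0.1493, 0.1236]
tool_rot: [0.005, -0.159, 0.987, 0.006]
contact_force: [0.4, -0.8, -1.2]
gripper_width: 0.122
```

```bash
python3 go.py 432 147 117.4 18.1;python3 - <<'E'
from h import *
for n in ("scene","top"):
    p,d=read_camera(n);cv2.imwrite(f"pics/{n}3.png",p);np.save(f"pics/{n}3.npy",d)
    x=(150,160,350,330) if n=="scene" else (200,90,360,280)
    cv2.imwrite(f"pics/z{n}3.png",cv2.resize(p[x[1]:x[3],x[0]:x[2]],None,fx=3.1,fy=3.1,interpolation=cv2.INTER_CUBIC))
E
```

```text
t 7.58 tcp [431.4 149.3 123.6] sheet-heading 18.32 zaxis [ 0.007  0.013 -1.   ] F [ 0.44 -0.82 -1.21] T [-0.07  0.15  0.04] w 0.122
F tool [-0.14 -0.93  1.2 ]
d tool [ 0.2 -2.4  6.2]
roll 0.22
```

View pics/zscene3.png

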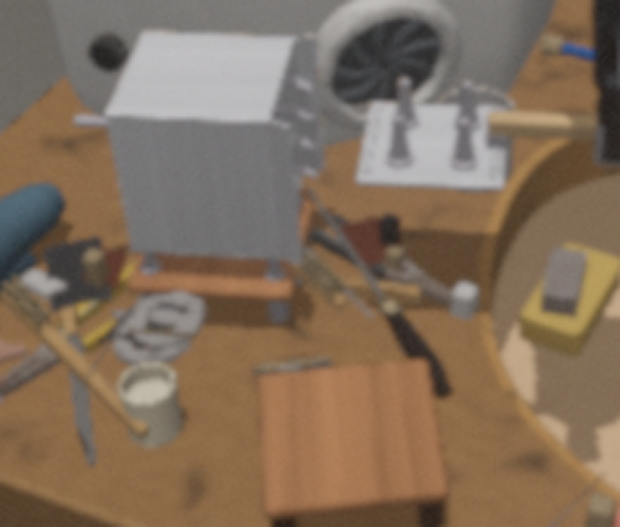

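View pics/ztop3.png

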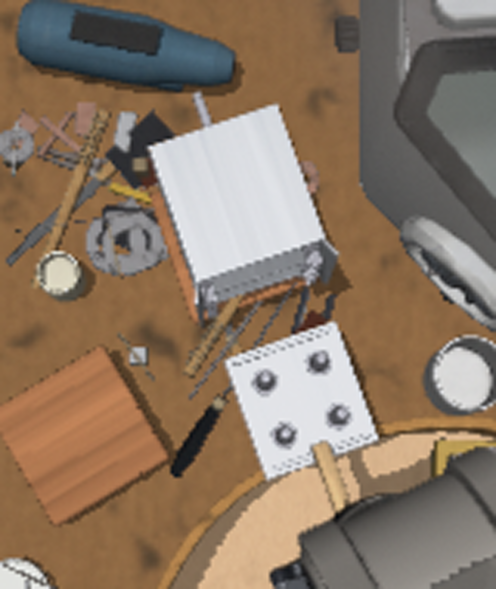

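Both views show the sheet lined up some 5 cm short of the mouth. I'll fit the plate and rack in these same pictures, so that camera bias cancels.

```bash
cat > run3.py <<'E'
from efit import *
import sys
tag,z,gx,gy,yaw=sys.argv[1],*map(float,sys.argv[2:6])
rr=[(-50,-46.5),(50,-46.5),(50,46.5),(-50,46.5)]
E=Q("scene",rr,111)+Q("top",rr,111)
pp=[(65,-42),(155,-42),(155,42),(65,42)]
P=Q("scene",pp,4)+Q("top",pp,4)
for c in (("scene",),("top",)):
    pr=edgefit(E,(.6745,.2263,np.radians(18.1),.0593),tag,c)
    ps=edgefit(P,(gx/1000,gy/1000,np.radians(yaw),z/1000),tag,c,rng=3)
    c_,s_=np.cos(pr[2]),np.sin(pr[2]); mo=pr[:2]-.05*np.array([c_,s_])
    ed=ps[:2]+.155*np.array([np.cos(ps[2]),np.sin(ps[2])]); d=(ed-mo)*1000
    print("   edge rel mouth x",round(c_*d[0]+s_*d[1],2),"y",round(-s_*d[0]+c_*d[1],2),"dyaw",np.degrees(ps[2]-pr[2]).round(2))
    d=np.load(f"pics/{c[0]}{tag}.npy"); m=np.zeros(d.shape,np.uint8)
    for name,p,pts,zz,z0 in (("plate",ps,[(68,-39),(152,-39),(152,39),(68,39)],4,z/1000),("roof",pr,[(-45,-40),(45,-40),(45,40),(-45,40)],111,.0593)):
        m[:]=0; cv2.fillPoly(m,[np.round(proj(c[0],rackpts(*p,z0)([(*a,zz) for a in pts]))).astype(np.int32)],1)
        X,_=cloud(c[0],d,m>0); k=abs(X[:,2]-z0-zz/1000)<.006; X=X[k]
        L=(X[:,:2]-p[:2])@np.array([[np.cos(p[2]),-np.sin(p[2])],[np.sin(p[2]),np.cos(p[2])]])
        pl=np.linalg.lstsq(np.c_[L-L.mean(0),np.ones(len(L))],X[:,2],rcond=None)[0]; print("   ",name,"slopes x,y (deg)",np.degrees(pl[:2]).round(2),"z",(pl[2]*1000).round(2),len(X))
E
python3 run3.py 3 123.5 431.4 149.3 18.3
```

```text
('scene',) p [673.1 228.1] yaw 17.85 rms 0.44 {0: (np.float64(-0.02), 25), 1: (np.float64(-0.25), 25), 2: (np.float64(0.0), 25), 3: (np.float64(-0.25), 25)}
('scene',) p [430.6 151.2] yaw 18.85 rms 0.43 {0: (np.float64(-0.29), 21), 1: (np.float64(-0.11), 25), 2: (np.float64(-0.26), 25), 3: (np.float64(-0.26), 12)}
   edge rel mouth x -49.44 y 3.88 dyaw 0.99
    plate slopes x,y (deg) [-0.33  0.4 ] z 127.67 843
    roof slopes x,y (deg) [-0.01 -0.01] z 170.13 1145
('top',) p [675.  226.1] yaw 18.12 rms 0.25 {4: (np.float64(0.23), 25), 5: (np.float64(0.23), 25), 6: (np.float64(0.24), 25), 7: (np.float64(0.27), 25)}
('top',) p [432.3 148.8] yaw 18.48 rms 0.4 {4: (np.float64(0.25), 25), 5: (np.float64(0.25), 25), 6: (np.float64(0.25), 25), 7: (np.float64(0.25), 24)}
   edge rel mouth x -49.68 y 2.93 dyaw 0.37
    plate slopes x,y (deg) [-0.22  0.41] z 126.16 1346
    roof slopes x,y (deg) [-0.18 -0.06] z 168.78 1667
```

Call:
apply_moves(increments=[0,0,-2,3,0.5,0,0,0,2.5,0,0,0,0,0,0])

```text
t: 8.05
eef_pos: [0.432, 0.1477, 0.1176]
tool_rot: [0.004, -0.155, 0.988, 0.006]
contact_force: [-0.2, -0.5, -1.6]
gripper_width: 0.13
```

```bash
python3 go.py;python3 - <<'E'
from h import *
for n in ("scene","top"):
    p,d=read_camera(n);cv2.imwrite(f"pics/{n}4.png",p);np.save(f"pics/{n}4.npy",d)
E
python3 run3.py 4 118 431.4 147.3 17.8 | grep -v "('"
```

```text
t 8.05 tcp [432.  147.7 117.6] sheet-heading 17.83 zaxis [ 0.007  0.013 -1.   ] F [-0.22 -0.55 -1.58] T [-0.07  0.1   0.03] w 0.13
F tool [ 0.4  -0.47  1.57]
   edge rel mouth x -49.68 y 0.49 dyaw -0.1
    plate slopes x,y (deg) [-0.46  0.22] z 121.69 864
    roof slopes x,y (deg) [-0.11  0.18] z 170.16 1145
   edge rel mouth x -49.3 y -0.19 dyaw -0.38
    plate slopes x,y (deg) [-0.43  0.49] z 120.37 1297
    roof slopes x,y (deg) [ 0.05 -0.03] z 168.74 1665
```

Call:
apply_moves(increments=[0,-5,-0.4,0,-0.2,0,-8,0,0,0,0,-8,0,0,0,0,-5,0,0,0,0,0,0,0,0])

```text
t: 8.78
eef_pos: [0.4597, 0.1563, 0.1183]
tool_rot: [0.005, -0.157, 0.988, 0.006]
contact_force: [-0.5, 0.1, -1.1]
gripper_width: 0.117
```

```bash
python3 go.py;python3 - <<'E'
from h import *
for n in ("scene","top"):
    p,d=read_camera(n);cv2.imwrite(f"pics/{n}5.png",p);np.save(f"pics/{n}5.npy",d)
E
python3 run3.py 5 118 457 156.3 18 | grep -v "('"
```

```text
t 8.78 tcp [459.7 156.3 118.3] sheet-heading 18.04 zaxis [ 0.008  0.013 -1.   ] F [-0.47  0.13 -1.13] T [-0.05  0.1  -0.02] w 0.117
F tool [0.42 0.26 1.13]
   edge rel mouth x -20.37 y 0.5 dyaw 0.86
    plate slopes x,y (deg) [-0.3  0.4] z 122.55 849
    roof slopes x,y (deg) [-0.12  0.1 ] z 170.08 1189
   edge rel mouth x -21.06 y 0.1 dyaw -0.1
    plate slopes x,y (deg) [-0.51  0.26] z 120.95 1317
    roof slopes x,y (deg) [-0. -0.] z 168.76 1670
```

Call:
apply_moves(increments=[0,-5,-0.2,0,0,0,-5,0,0.1,0,0,-5,0,0.1,0,0,-3,0,0.1,0])

```text
t: 9.38
eef_pos: [0.477, 0.1617, 0.1182]
tool_rot: [0.005, -0.157, 0.988, 0.006]
contact_force: [0.1, -0.3, -1.7]
gripper_width: 0.125
```

```bash
python3 go.py
```

```text
t 9.38 tcp [477.  161.7 118.2] sheet-heading 18.05 zaxis [ 0.008  0.013 -1.   ] F [ 0.14 -0.29 -1.68] T [-0.04  0.13  0.08] w 0.125
F tool [-0.03 -0.34  1.68]
```

Call:
apply_moves(increments=[0,-4,0,0.1,0,0,-4,0,0.1,0,0,-4,0,0.1,0])

```text
t: 9.75
eef_pos: [0.4891, 0.1657, 0.1179]
tool_rot: [0.005, -0.157, 0.988, 0.006]
contact_force: [-0.6, -0.1, -1.3]
gripper_width: 0.123
```

```bash
python3 go.py;python3 - <<'E'
from h import *
for n in ("scene","top"):
    p,d=read_camera(n);cv2.imwrite(f"pics/{n}6.png",p);np.save(f"pics/{n}6.npy",d)
p=cv2.imread("pics/top6.png")[90:280,200:360];cv2.imwrite("pics/z6.png",cv2.resize(p,None,fx=3.1,fy=3.1,interpolation=cv2.INTER_CUBIC))
E
```

```text
t 9.75 tcp [489.1 165.7 117.9] sheet-heading 18.05 zaxis [ 0.008  0.013 -1.   ] F [-0.56 -0.12 -1.3 ] T [-0.06  0.14 -0.04] w 0.123
F tool [0.58 0.05 1.29]
```

View pics/z6.png

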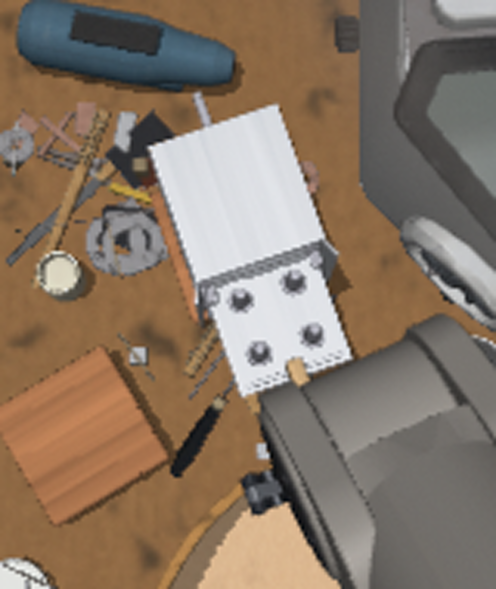

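Call:
apply_moves(increments=[0,-5,0,0,0,0,-5,0,0,0,0,-5,0,0,0])

```text
t: 10.22
eef_pos: [0.5042, 0.1706, 0.1181]
tool_rot: [0.005, -0.157, 0.988, 0.006]
contact_force: [0.6, -0.5, -1.9]
gripper_width: 0.122
```

```bash
python3 go.py
```

```text
t 10.22 tcp [504.2 170.6 118.1] sheet-heading 18.05 zaxis [ 0.008  0.013 -1.   ] F [ 0.62 -0.55 -1.93] T [-0.03  0.13 -0.  ] w 0.122
F tool [-0.4  -0.73  1.93]
```

Call:
apply_moves(increments=[0,-5,0,0.1,0,0,-5,0,0.1,0,0,-5,0,0.1,0,0,-5,0,0.1,0])

```text
t: 10.72
eef_pos: [0.5246, 0.1772, 0.1179]
tool_rot: [0.005, -0.157, 0.988, 0.006]
contact_force: [0.8, -0.1, -1.2]
gripper_width: 0.127
```

```bash
python3 go.py;python3 go.py; python3 - <<'E'
from h import *
for n in ("scene","top"):
    p,d=read_camera(n);cv2.imwrite(f"pics/{n}7.png",p);np.save(f"pics/{n}7.npy",d)
E
cat > near.py <<'E'
from efit import *
import sys
tag,z,gx,gy,yaw=sys.argv[1],*map(float,sys.argv[2:6])
P=[("top",(65,-42,4),(65,-8,4)),("top",(65,8,4),(65,42,4)),("top",(66,42,4),(66+float(sys.argv[6]),42,4)),("top",(66,-42,4),(66+float(sys.argv[6]),-42,4))]
pr=(.675,.2261,np.radians(18.12))
ps=edgefit(P,(gx/1000,gy/1000,np.radians(yaw),z/1000),tag,("top",),rng=2)
c_,s_=np.cos(pr[2]),np.sin(pr[2]); mo=np.array(pr[:2])-.05*np.array([c_,s_])
for nm,L in (("edge",.155),("near",.065)):
    d=(ps[:2]+L*np.array([np.cos(ps[2]),np.sin(ps[2])])-mo)*1000; print(nm,"rel mouth x",round(c_*d[0]+s_*d[1],2),"y",round(-s_*d[0]+c_*d[1],2))
E
python3 near.py 7 118 523.2 176.8 18.05 30
```

```text
t 10.72 tcp [524.6 177.2 117.9] sheet-heading 18.05 zaxis [ 0.008  0.013 -1.   ] F [ 0.81 -0.12 -1.15] T [-0.09  0.15  0.05] w 0.127
F tool [-0.72 -0.37  1.16]
t 10.72 tcp [524.6 177.2 117.9] sheet-heading 18.05 zaxis [ 0.008  0.013 -1.   ] F [ 0.81 -0.12 -1.15] T [-0.09  0.15  0.05] w 0.127
F tool [-0.72 -0.37  1.16]
('top',) p [544.2 164.3] yaw 31.39 rms 0.98 {0: (np.float64(-0.37), 9), 1: (np.float64(0.35), 14), 2: (np.float64(-0.29), 25), 3: (np.float64(0.31), 17)}
edge rel mouth x 57.33 y 17.55
near rel mouth x -30.27 y -3.12
```

Call:
apply_moves(increments=[0,-5,0,0,0,0,-5,0,0.1,0,0,-5,0,0,0])

```text
t: 11.2
eef_pos: [0.5397, 0.1822, 0.118]
tool_rot: [0.005, -0.157, 0.988, 0.006]
contact_force: [0.2, 0.1, -1.4]
gripper_width: 0.121
```

```bash
cat >> go.py <<'E'
print("edge in from mouth",round((p[0]-627)*.9505+(p[1]-210.8)*.3107+155,2),"lat",round(-(p[0]-627)*.3107+(p[1]-210.8)*.9505,2),"Fpush(-x rack)",round(-(f[0]*.9505+f[1]*.3107),2),"Flat",round(-f[0]*.3107+f[1]*.9505,2))
E
python3 go.py
```

```text
t 11.2 tcp [539.7 182.2 118. ] sheet-heading 18.06 zaxis [ 0.008  0.013 -1.   ] F [ 0.21  0.06 -1.36] T [-0.05  0.12  0.01] w 0.121
F tool [-0.2  -0.02  1.36]
edge in from mouth 63.1 lat -0.06 Fpush(-x rack) -0.22 Flat -0.01
```

Call:
apply_moves(increments=[0,-2,0,0,0,0,-2,0,0,0,0,-1.5,0,0,0])

```text
t: 11.58
eef_pos: [0.5454, 0.184, 0.1179]
tool_rot: [0.005, -0.157, 0.988, 0.006]
contact_force: [-1.1, -0.1, -1.1]
gripper_width: 0.128
```

```bash
python3 go.py
```

```text
t 11.57 tcp [545.4 184.  117.9] sheet-heading 18.05 zaxis [ 0.008  0.013 -1.   ] F [-1.12 -0.08 -1.09] T [-0.1   0.09 -0.01] w 0.128
F tool [1.11 0.26 1.08]
edge in from mouth 69.17 lat -0.1 Fpush(-x rack) 1.09 Flat 0.27
```

Call:
apply_moves(increments=[0,0,0,0,0,0,-1,0,0,0])

```text
t: 11.82
eef_pos: [0.5464, 0.1844, 0.1179]
tool_rot: [0.005, -0.157, 0.988, 0.006]
contact_force: [-1.1, 0.3, -0.5]
gripper_width: 0.124
```

```bash
python3 go.py
```

```text
t 11.82 tcp [546.4 184.4 117.9] sheet-heading 18.05 zaxis [ 0.008  0.013 -1.   ] F [-1.09  0.31 -0.46] T [-0.08  0.1  -0.04] w 0.124
F tool [0.95 0.62 0.45]
edge in from mouth 70.13 lat -0.08 Fpush(-x rack) 0.94 Flat 0.63
```

Call:
apply_moves(increments=[0,-1,0,0,0,0,-1,0,0,0])

```text
t: 12.08
eef_pos: [0.5483, 0.185, 0.118]
tool_rot: [0.005, -0.157, 0.988, 0.006]
contact_force: [0.2, 0.6, -1.5]
gripper_width: 0.121
```

```bash
python3 go.py
```

```text
t 12.07 tcp [548.3 185.  118. ] sheet-heading 18.05 zaxis [ 0.008  0.013 -1.   ] F [ 0.21  0.61 -1.5 ] T [-0.03  0.1  -0.04] w 0.121
F tool [-0.37  0.51  1.51]
edge in from mouth 72.16 lat -0.09 Fpush(-x rack) -0.39 Flat 0.52
```

Call:
apply_moves(increments=[0,-1,0,0,0,0,-1,0,0,0])

```text
t: 12.32
eef_pos: [0.5503, 0.1857, 0.118]
tool_rot: [0.005, -0.157, 0.988, 0.006]
contact_force: [0.2, 0.9, -1.1]
gripper_width: 0.126
```

```bash
python3 go.py
```

```text
t 12.32 tcp [550.3 185.7 118. ] sheet-heading 18.06 zaxis [ 0.008  0.013 -1.   ] F [ 0.17  0.86 -1.08] T [-0.07  0.11  0.01] w 0.126
F tool [-0.41  0.76  1.09]
edge in from mouth 74.3 lat -0.06 Fpush(-x rack) -0.43 Flat 0.77
```

Call:
apply_moves(increments=[0,-1,0,0,0])

```text
t: 12.45
eef_pos: [0.5514, 0.186, 0.118]
tool_rot: [0.005, -0.157, 0.988, 0.006]
contact_force: [-0.3, -0.1, -2.0]
gripper_width: 0.125
```

```bash
python3 go.py
```

```text
t 12.45 tcp [551.4 186.  118. ] sheet-heading 18.05 zaxis [ 0.008  0.013 -1.   ] F [-0.33 -0.08 -2.05] T [-0.08  0.1  -0.04] w 0.125
F tool [0.36 0.   2.05]
edge in from mouth 75.4 lat -0.07 Fpush(-x rack) 0.34 Flat 0.02
```

Call:
apply_moves(increments=[0,-1,0,0,0])

```text
t: 12.58
eef_pos: [0.5523, 0.1863, 0.118]
tool_rot: [0.005, -0.157, 0.988, 0.006]
contact_force: [0.0, -0.5, -1.7]
gripper_width: 0.124
```

Call:
apply_moves(increments=[0,-1,0,0,0])

```text
t: 12.7
eef_pos: [0.5525, 0.1864, 0.1177]
tool_rot: [0.004, -0.157, 0.988, 0.006]
contact_force: [-4.4, -0.1, 0.8]
gripper_width: 0.123
```

```bash
python3 go.py
```

```text
t 12.7 tcp [552.5 186.4 117.7] sheet-heading 18.06 zaxis [ 0.006  0.012 -1.   ] F [-4.41 -0.08  0.83] T [-0.22  0.83  0.04] w 0.123
F tool [ 4.21  1.3  -0.86]
edge in from mouth 76.6 lat -0.03 Fpush(-x rack) 4.22 Flat 1.29
```

Call:
apply_moves(increments=[0,0,0,0,0])

```text
t: 12.82
eef_pos: [0.5525, 0.1864, 0.1177]
tool_rot: [0.004, -0.157, 0.988, 0.006]
contact_force: [0.0, -0.5, 0.2]
gripper_width: 0.125
```

```bash
python3 go.py
```

```text
t 12.82 tcp [552.5 186.4 117.7] sheet-heading 18.06 zaxis [ 0.006  0.012 -1.   ] F [ 0.04 -0.55  0.22] T [-0.06  0.07  0.01] w 0.125
F tool [ 0.13 -0.53 -0.23]
edge in from mouth 76.57 lat -0.06 Fpush(-x rack) 0.14 Flat -0.53
```

Call:
apply_moves(increments=[0,0,0,0.5,0])

```text
t: 12.95
eef_pos: [0.5524, 0.1864, 0.1172]
tool_rot: [0.004, -0.157, 0.988, 0.006]
contact_force: [-1.6, -1.2, 1.0]
gripper_width: 0.123
```

```bash
python3 go.py
```

```text
t 12.95 tcp [552.4 186.4 117.2] sheet-heading 18.06 zaxis [ 0.006  0.012 -1.   ] F [-1.63 -1.17  1.  ] T [-0.12  0.35  0.02] w 0.123
F tool [ 1.9  -0.6  -1.03]
edge in from mouth 76.49 lat -0.05 Fpush(-x rack) 1.91 Flat -0.61
```

Call:
apply_moves(increments=[0,0,0,0.4,0])

```text
t: 13.08
eef_pos: [0.5524, 0.1865, 0.117]
tool_rot: [0.004, -0.157, 0.988, 0.006]
contact_force: [-2.4, -0.2, 2.9]
gripper_width: 0.126
```

```bash
python3 go.py
```

```text
t 13.07 tcp [552.4 186.5 117. ] sheet-heading 18.06 zaxis [ 0.006  0.012 -1.   ] F [-2.39 -0.15  2.88] T [-0.19  0.42 -0.03] w 0.126
F tool [ 2.29  0.62 -2.89]
edge in from mouth 76.49 lat 0.06 Fpush(-x rack) 2.32 Flat 0.59
```

Call:
apply_moves(increments=[0,0,0,0,0])

```text
t: 13.2
eef_pos: [0.5524, 0.1864, 0.1171]
tool_rot: [0.004, -0.157, 0.988, 0.006]
contact_force: [-2.4, -0.0, 1.1]
gripper_width: 0.122
```

```bash
python3 go.py
```

```text
t 13.2 tcp [552.4 186.4 117.1] sheet-heading 18.06 zaxis [ 0.006  0.012 -1.   ] F [-2.39 -0.01  1.13] T [-0.18  0.36 -0.01] w 0.122
F tool [ 2.27  0.74 -1.14]
edge in from mouth 76.49 lat 0.02 Fpush(-x rack) 2.28 Flat 0.73
```

Call:
apply_moves(increments=[0,-0.6,0,0,0])

```text
t: 13.32
eef_pos: [0.5524, 0.1864, 0.117]
tool_rot: [0.003, -0.157, 0.988, 0.006]
contact_force: [-5.1, -0.8, 3.0]
gripper_width: 0.127
```

```bash
python3 go.py
```

```text
t 13.32 tcp [552.4 186.4 117. ] sheet-heading 18.06 zaxis [ 0.004  0.012 -1.   ] F [-5.1  -0.83  2.99] T [-0.3   0.87 -0.  ] w 0.127
F tool [ 5.08  0.82 -3.03]
edge in from mouth 76.48 lat 0.02 Fpush(-x rack) 5.11 Flat 0.79
```

Call:
apply_moves(increments=[0,0,0,0,0,20,0,0,0,0,30,0,0,0,0,40,0,0,0,0])

```text
t: 13.82
eef_pos: [0.5544, 0.187, 0.1176]
tool_rot: [0.005, -0.157, 0.988, 0.006]
contact_force: [-0.4, 0.0, 1.1]
gripper_width: 0.467
```

```bash
python3 go.py;python3 - <<'E'
from h import *
for n in ("scene","top"):
    p,d=read_camera(n);cv2.imwrite(f"pics/{n}8.png",p)
p=cv2.imread("pics/scene8.png")[150:300,170:370];cv2.imwrite("pics/z8.png",cv2.resize(p,None,fx=3.5,fy=3.5,interpolation=cv2.INTER_CUBIC))
E
```

```text
t 13.82 tcp [554.4 187.  117.6] sheet-heading 18.05 zaxis [ 0.008  0.013 -1.   ] F [-0.4   0.04  1.1 ] T [ 0.01 -0.02 -0.04] w 0.467
F tool [ 0.35  0.17 -1.11]
edge in from mouth 78.57 lat -0.03 Fpush(-x rack) 0.37 Flat 0.16
```

View pics/z8.png

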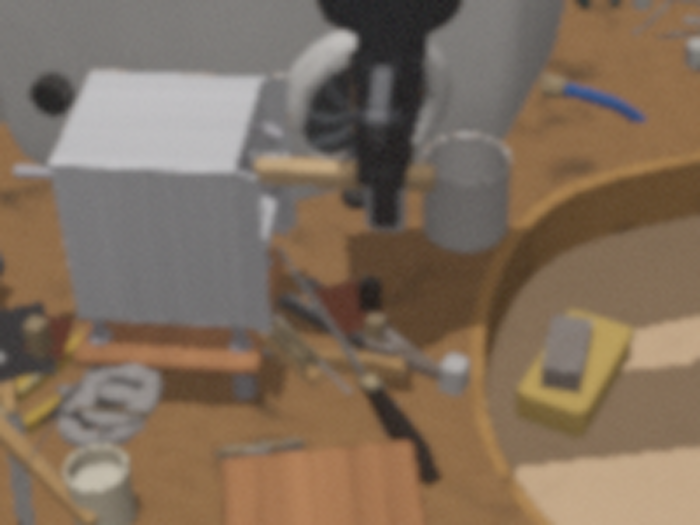

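The handle is free between the open fingers at about (390,180) and stays level. I withdraw upward.

Call:
apply_moves(increments=[40,0,0,-5,0,40,0,0,-12,0,40,0,0,-20,0,40,0,0,-25,0,40,0,0,-25,0,40,10,0,-25,0,40,25,0,-15,0,40,30,0,0,0,40,30,0,0,0,40,30,0,0,0,40,0,0,0,0])

```text
t: 15.3
eef_pos: [0.4327, 0.1457, 0.2559]
tool_rot: [0.01, -0.157, 0.988, 0.007]
contact_force: [0.1, 0.0, -0.4]
gripper_width: 0.47
```

```bash
python3 go.py;python3 - <<'E'
from h import *
for n in ("scene","top"):
    p,d=read_camera(n);cv2.imwrite(f"pics/{n}9.png",p);np.save(f"pics/{n}9.npy",d)
p=cv2.imread("pics/scene9.png")[150:300,170:370];cv2.imwrite("pics/z9.png",cv2.resize(p,None,fx=3.5,fy=3.5,interpolation=cv2.INTER_CUBIC))
p=cv2.imread("pics/top9.png")[90:280,180:380];cv2.imwrite("pics/zt9.png",cv2.resize(p,None,fx=3.1,fy=3.1,interpolation=cv2.INTER_CUBIC))
E
```

```text
t 15.3 tcp [432.7 145.7 255.9] sheet-heading 18.0 zaxis [ 0.018  0.018 -1.   ] F [ 0.15  0.03 -0.45] T [-0.   -0.02 -0.04] w 0.47
F tool [-0.14 -0.03  0.45]
edge in from mouth -49.89 lat -1.53 Fpush(-x rack) -0.15 Flat -0.02
```

View pics/z9.png

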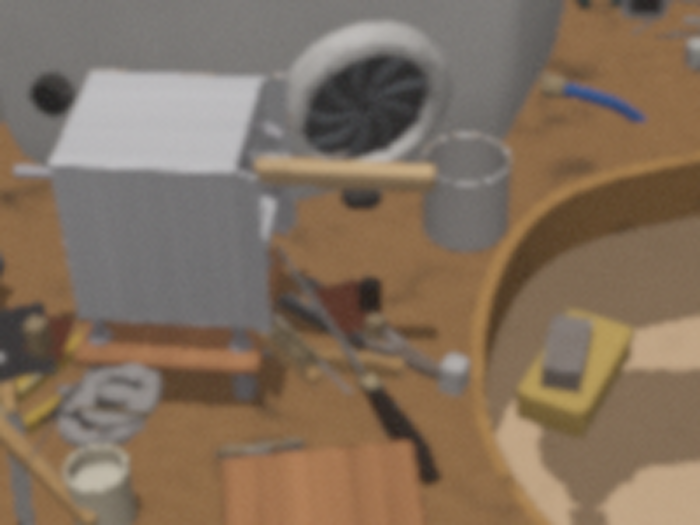

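View pics/zt9.png

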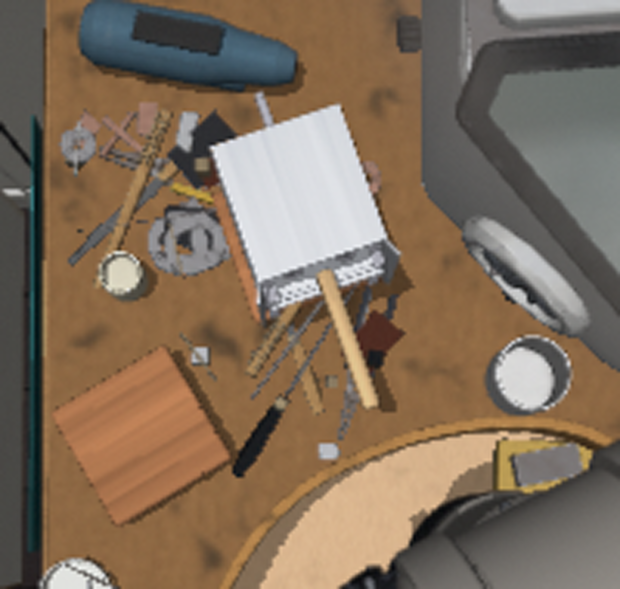

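```bash
python3 - <<'E'
from efit import *
z=.1171
P=[("top",(-25,-5,27),(-25,5,27)),("top",(-22,-6,27),(50,-6,27)),("top",(-22,6,27),(50,6,27)),("top",(65,-36,4),(65,-10,4)),("top",(65,10,4),(65,36,4))]
pr=(.675,.2261,np.radians(18.12)); c_,s_=np.cos(pr[2]),np.sin(pr[2]); mo=np.array(pr[:2])-.05*np.array([c_,s_])
for E,nm in ((P,"all"),(P[:3],"handle")):
    ps=edgefit(E,(.5535,.1868,np.radians(18.05),z),"9",("top",),rng=2.5)
    d=(ps[:2]+.155*np.array([np.cos(ps[2]),np.sin(ps[2])])-mo)*1000; print(nm,"edge in",round(c_*d[0]+s_*d[1],2),"y",round(-s_*d[0]+c_*d[1],2))
for n in("scene","top"):
    d=np.load(f"pics/{n}9.npy"); X,uv=cloud(n,d)
    L=(X[:,:2]-ps[:2])@np.array([[c_,-s_],[s_,c_]])*1000
    k=(abs(L[:,1])<5)&(L[:,0]>-24)&(L[:,0]<55)&(abs(X[:,2]-.144)<.005)
    f=np.polyfit(L[k,0],X[k,2]*1000,1); print(n,"handle top z at grip",f[1].round(2),"pitch deg",np.degrees(f[0]/1000*1000/1000*1).round(3) if 0 else np.degrees(np.arctan(f[0])).round(2),k.sum())
    k=(abs(L[:,0]-70)<4)&(abs(L[:,1])<40)&(abs(L[:,1])>9)&(abs(X[:,2]-.121)<.006)
    if k.sum()>8: f=np.polyfit(L[k,1],X[k,2]*1000,1);print("  plate strip z",f[1].round(2),"roll deg",np.degrees(np.arctan(f[0])).round(2),k.sum())
# rod: compare before/after
for n,(x0,y0,x1,y1) in (("top",(255,112,275,135)),("scene",(165,190,195,205))):
    a=cv2.imread(f"pics/{n}0.png")[y0:y1,x0:x1].astype(int); 
    for t in "39": b=cv2.imread(f"pics/{n}{t}.png")[y0:y1,x0:x1].astype(int); print(n,t,"rod diff mean/max",abs(a-b).mean().round(2),abs(a-b).max())
for t,ref in (("dish",(.398,.41)),("flux",(.645,.37)),("beaker",(.56,.05))):
    for n in("top",):
        r=outline_of(n,t); 
        if r: print(t,r[0]["p"],np.round(r[0]["extent"],1))
E
```

```text
('top',) p [553.6 186.1] yaw 18.17 rms 0.34 {0: (np.float64(-0.26), 25), 1: (np.float64(0.27), 25), 2: (np.float64(-0.25), 25), 3: (np.float64(0.25), 25), 4: (np.float64(0.23), 25)}
all edge in 77.21 y -0.15
('top',) p [554.2 186.4] yaw 17.91 rms 0.35 {0: (np.float64(0.01), 25), 1: (np.float64(0.25), 25), 2: (np.float64(-0.5), 25)}
handle edge in 77.86 y -0.74
scene handle top z at grip 143.78 pitch deg -0.16 104
  plate strip z 122.51 roll deg 1.07 25
top handle top z at grip 142.51 pitch deg -0.03 174
  plate strip z 120.79 roll deg 0.11 95
top 3 rod diff mean/max 3.94 9
top 9 rod diff mean/max 3.54 9
scene 3 rod diff mean/max 5.86 10
scene 9 rod diff mean/max 4.41 9
dish 0.71 [201.9 283.1  26.1  23.5]
flux 0.59 [220.4 178.1  13.6  18.5]
beaker 0.91 [350.1 210.7  24.4  26.5]
```

```bash
python3 -c "
from station import *
print(hand_in())"
```

```text
the job is handed in; nothing more can be done
None
```

The sheet is on the third pair of rails, with its far edge against the stop bar about 77 mm in from the mouth. It is level and let go, and the arm is clear above. I handed the job in at about 15.5 s; no verdict came back.

**Stop bar:** I felt it at about 76.5 mm in. The push force rose to about 4 N on first contact and about 5 N on a second light push, and the sheet did not move either time. That is under the 10 N at which the bar gives way. The stop rod looks the same in the pictures before and after.

**Last checks:**
- **Position:** fits to the top picture put the far edge 77.2 to 77.9 mm in, within 1.4 mm of the arm's figure. That leaves the near edge about 12 to 13 mm outside the mouth.
- **Level:** the handle's pitch is within 0.2°. The top camera gives a sideways tilt of 0.1°. The scene camera gave 1.1°, from only 25 depth points, so I trust the top camera.
- **Bystanders:** the dish, flux and beaker were found within about 3 pixels of where they were at the start.

**On release:** the hand moved about 2 mm towards the rack as the fingers opened. The picture fit afterwards shows the sheet did not move back from the stop. I did not push on it again after letting go.

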